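# Unlock the tube carriage and slide it home

### The arm

A 7-joint arm with a two-finger parallel gripper is mounted at the origin on the work surface. World frame = base frame: x ahead of the robot, y to its left, z up, the work surface at z = 0. Lengths are in m, angles in rad, forces in N, time in s.
With the tool pointing down it reaches from about 0.425 to 0.95 m from the base axis. Payload 4.7 kg.
Tool frame: the origin (TCP) lies between the finger pads; the fingertips stand 8 mm ahead of it and the grasp point (between the pads) lies 11 mm behind it; z points along the fingers, y is the line along which they close (so a half turn about z gives the same grasp; the last joint's range is limited). The gripper opens to 85 mm and grips with 20 to 120 N. Pads are 22 mm wide; open, the fingers measure 114 mm over their backs; the gripper's body (76 mm by 85 mm) begins 54 mm behind the grasp point. The pads swing forward as they close: fully open they stand 13 mm farther back than shut.
Start: joints at [-1.348, 0.469, -0.049, 1.532, 0.024, 1.141, -0.082], TCP at [0.168, 0.654, 0.239] pointing down, gripper open.
Joint ranges: [-2.59, 2.59], [-0.33, 1.99], [-1.39, 1.29], [0.1, 2.45], [-1.04, 4.18], [0.21, 1.99], [-2.66, 2.66]. Speed limits (rad/s): [2.57, 2.57, 3.14, 3.14, 3.14, 3.14, 3.14].

### API

Orientations are given as [roll, pitch, yaw] about the fixed x, y, z axes, in that order (R = Rz(yaw) Ry(pitch) Rx(roll)).
In Python, from cell import manip gives the robot as it stands. The module is installed in compiled form; this text tells all that it offers.
- The arm moves only by the tool drive_tool, never from a script. Its argument "moves" is a list of rows, each an object with "xyz": the shift along the tool's x, y, z in cm, a list of three; "turn": the turn about the tool's z in rad. A call has 1 to 10 rows; each row is the pose to reach, as a shift and turn from the pose commanded when the call began, along the tool's axes at that moment; what a row does not reach only later rows make up. A row lasts 1/8 s, in which the tool goes at most 62.5 mm and 10.7 degrees, less where a joint would pass 70% of its speed; a pose out of reach is approached as far as the arm can. A call with a gripper value outside its range is refused whole. "jaw" is the finger opening in cm, from 0 to 8.54, set as the call begins (left out, the last holds). The fingers move at their own pace and stop on an object; the grip force is fixed at half the most. Time passes only in rows, so rows that repeat a pose let the fingers close. It gives the time, the measured TCP pose, the force, the opening and the grip force at its end, in the units of the state.
- manip.observe(): the state, without advancing time (a new reading comes with each control period).
- manip.grab_frame(name): name is "scene" or "top" or "wrist"; returns the picture (384x512x3 uint8, red, green, blue); there is no depth.
- manip.camera_info(name): a dict with "mtx" (3x3 intrinsics, pixels), "extrinsics" (4x4, takes a point from camera to world coordinates); the wrist camera has in their place "hand_eye" (4x4, takes a point from camera to tool coordinates, whose origin is the TCP and whose axes are the flange's). Camera axes: x right, y down, z forward; pixel columns grow to the right and rows downward; lengths in m; the calibration is good to about 2 mm. A picture is of the moment at which its call begins: read the wrist's pose just before it. camera_info takes no time and is no camera call.
- manip.close_job(): hands the job in; it is judged then, once.
The state is a dict: "time": time; "qpos": joint angles; "dq": joint speeds; "effort": joint torques, N m; "eef_pos": TCP position; "ee_rot": TCP orientation; "force": force on the tool from outside, world axes, zero at the start; "ft_torque": the same for the moment, N m; "width": finger opening in m; "grasp_force": force on a finger pad.
Only numpy, scipy, OpenCV 4.12 (cv2) and the standard library are available. Lean on these libraries where they do the work, as an engineer would, in place of code of your own. Each camera call takes 0.05 s, during which the arm holds its last target. There are 200 camera calls.

### The job

Press down the round lock button at the rear of the tube carriage and, keeping it held down, push the carriage along its rail all the way against the end stop; then let go, so that the button springs back up and locks the carriage there. Use only fingertip pressing and pushing: leave the tubes standing in their rack, and do not disturb the other things on the bench.

Things in the scene. Friction and masses are not known exactly. Their poses are not given: they have to be found in the camera images.
- rail: White and aluminium slide rail fixed to the bench, 400 mm long, 76 mm wide, 32 mm high. Origin: centre of its underside, on the bench. Its +x axis runs along the rail in the sliding direction, from the carriage's locked start to the end stop; z is up.
- carriage (a joint): How far (m) the white tube carriage (150 x 64 mm, cannot leave the rail) has slid along the rail's +x: 0 at its locked start, 0.12 to 0.18 at the end stop, depending on where that is set. About 1.5 N of friction; 2.5 mm of play when locked. Rear end: lock button on a grey housing, 40 x 46 mm, top 76 mm above the bench. Front: tube rack, caps up to 115 mm above the bench.
- button_top (a point): Centre of the top face of the lock button: a round white button of 24 mm diameter, 88 mm above the bench when up; it travels with the carriage. Its centre lies on the rail's centre line, 127 mm behind the carriage's front face. Pressed, it can carry the carriage along by friction under the fingertip.
- push_plate (a point): Middle of the top edge, rear face, of the push plate: an upright white plate fixed to the carriage 20 mm ahead (+x) of the button's centre, 6 mm thick, 56 mm wide, top 100 mm above the bench. A fingertip on the button can push forward against it.
- lock_button (a joint): How far (m) the lock button is pressed: 0 up, 0.008 fully down (hard stop). Spring: 2 N to start, 5 N fully down. Its steel bolt clears the lock bars when pressed over 5.5 mm. One bar holds it at the start; it must also be down to pass a second bar, fixed to the end stop, and springs up behind that one, locking, only within 2.5 mm of the stop block.
- carriage_front (a point): Centre of the lower edge of the carriage's front face, 32 mm above the bench; moves with the carriage, axes parallel to the rail's. This face meets the end stop.
- end_stop: Aluminium stop block clamped across the rail (35 mm along the rail, 70 mm wide, from 32 to 58 mm above the bench), fixed. Origin: on the bench under the middle of the face that the carriage meets; axes parallel to the rail's, the carriage comes from -x. Carriage home: point carriage_front at x = 0 of this frame.
- tube0: Capped sample tube, 12 mm diameter, 73 mm tall, purple cap of 16 mm, standing loose in the carriage's rack. Origin: centre of its foot. Rides along; to be left standing in the rack.
- tube1: Capped sample tube, 12 mm diameter, 73 mm tall, purple cap of 16 mm, standing loose in the carriage's rack. Origin: centre of its foot. Rides along; to be left standing in the rack.
- tube2: Capped sample tube, 12 mm diameter, 73 mm tall, purple cap of 16 mm, standing loose in the carriage's rack. Origin: centre of its foot. Rides along; to be left standing in the rack.
- tube3: Capped sample tube, 12 mm diameter, 73 mm tall, purple cap of 16 mm, standing loose in the carriage's rack. Origin: centre of its foot. Rides along; to be left standing in the rack.
- specimen_cup: Lidded specimen cup, 54 mm diameter, 62 mm tall, loose on the bench near the rail. Origin: centre of its underside. To be left alone.
- label_roll: Roll of paper labels lying flat, 68 mm diameter, 26 mm high, loose on the bench near the rail. Origin: centre of its underside. To be left alone.
- reagent: Small reagent bottle, 38 mm diameter, 75 mm tall, loose on the bench near the rail. Origin: centre of its underside. To be left alone.
- slide_box: Slide box, 87 x 52 x 26 mm, loose on the bench near the rail. Origin: centre of its underside. To be left alone.
- timer: Bench timer, 65 x 60 x 18 mm, loose on the bench near the rail. Origin: centre of its underside. To be left alone.
- forceps: Steel forceps lying flat, 120 mm long, 6 mm high, loose on the bench near the rail. Origin: centre of its underside. To be left alone.
- tray: Open steel tray, 90 x 130 x 22 mm, loose on the bench near the rail. Origin: centre of its underside. To be left alone.
Mind the look-alikes: they are no part of the job. Leave any green look-alike of the tube2 alone.

How it is judged:
By the outcome, as a careful person would: the job done as asked, in the order asked, and still so for the second after the job is handed in, with the robot touching nothing.
It also fails if it takes over 38 s, if anything falls off the work surface, if the arm or the gripper's body presses on something with over 40 N, if the wrist force passes 120 N, or if a joint passes its speed limit or range.

## Working session

There is one attempt and no reset: what is moved stays moved. The work goes in short steps, Python scripts to look and compute and a tool call to move; the robot and the scene stay as the last step left them, time stands still between calls to the robot, and variables do not carry over. Pictures are saved under pics/ and viewed, at most 10 in all, crops included, and the job is handed in when it is done.

Besides the shell and the picture viewer there is one more tool, called after "Call:" as name(argument=value, ...), one argument or row to a line, values as JSON. drive_tool: Moves the arm, as the interface text tells. Its arguments: {"type":"object","properties":{"moves":{"type":"array","items":{"type":"object","properties":{"xyz":{"type":"array","items":{"type":"number"}},"turn":{"type":"number"}}}},"jaw":{"type":"number"}},"required":["moves"]}

```bash
mkdir -p pics; python3 - <<'E'
from cell import manip
import cv2,numpy as np
s=manip.observe();print(s['time'],s['eef_pos'],s['ee_rot'],s['width'],s['force'])
for n in("scene","top"):
    im=manip.grab_frame(n);cv2.imwrite(f"pics/{n}0.png",im[...,::-1])
    c=manip.camera_info(n);print(n,np.round(c['mtx'],2).tolist(),np.round(c['extrinsics'],4).tolist())
E
```

```text
0.0 [0.16802386 0.65313069 0.23822964] [-3.13955719e+00  5.47866933e-05  2.88976210e+00] 0.08510965559284059 [ 0.04337774 -0.39640864  0.23813545]
scene [[490.9, 0.0, 262.51], [0.0, 490.9, 190.51], [0.0, 0.0, 1.0]] [[-0.4484, 0.7276, -0.5191, 1.0045], [0.8938, 0.3627, -0.2637, 0.2543], [-0.0036, -0.5822, -0.813, 0.7159], [0.0, 0.0, 0.0, 1.0]]
top [[436.0, 0.0, 252.36], [0.0, 436.0, 195.9], [0.0, 0.0, 1.0]] [[-0.0295, -0.998, 0.0556, 0.5537], [-0.9996, 0.0294, -0.0013, 0.0502], [-0.0004, -0.0556, -0.9985, 0.801], [0.0, 0.0, 0.0, 1.0]]
```

View pics/scene0.png

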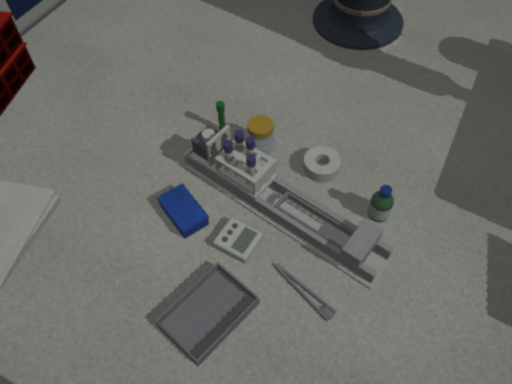

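View pics/top0.png

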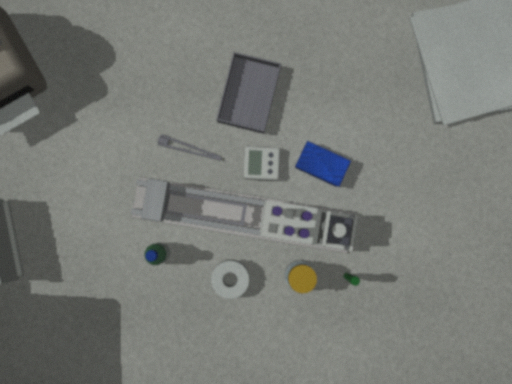

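Candidates for the button: the white disc on the dark housing (top 340,230; scene 208,133), the label roll (top 230,280), the timer's keys (top 270,163). I choose the disc on the dark housing; next I check it in a crop and measure.

```bash
cat > h.py <<'E'
from cell import manip
import cv2,numpy as np
def ray(n,u,v,z):
    c=manip.camera_info(n);K=np.array(c['mtx']);T=np.array(c['extrinsics'])
    d=T[:3,:3]@np.linalg.solve(K,[u,v,1]);o=T[:3,3]
    return o+d*(z-o[2])/d[2]
E
python3 - <<'E'
from h import *
im=cv2.imread('pics/top0.png')
a=cv2.resize(im[175:260,120:370],None,fx=3.2,fy=3.2,interpolation=cv2.INTER_CUBIC)
b=cv2.resize(cv2.imread('pics/scene0.png')[90:290,170:410],None,fx=1.6,fy=1.6,interpolation=cv2.INTER_CUBIC)
o=np.zeros((a.shape[0]+b.shape[0],800,3),np.uint8);o[:a.shape[0],:a.shape[1]]=a;o[a.shape[0]:,:b.shape[1]]=b
cv2.imwrite('pics/crop1.png',o)
for n,(x,y,w,h) in {'top':(326,215,30,30),'scene':(198,122,22,18)}.items():
    g=cv2.cvtColor(cv2.imread(f'pics/{n}0.png'),cv2.COLOR_BGR2GRAY)[y:y+h,x:x+w]
    t,m=cv2.threshold(g,0,255,cv2.THRESH_OTSU)
    k,l,st,ce=cv2.connectedComponentsWithStats(m)
    for i in range(1,k): 
        if st[i,4]>15: print(n,t,st[i],ce[i]+[x,y],ray(n,*(ce[i]+[x,y]),.088))
E
```

```text
top 108.0 [ 0  0  4 25 62] [326.98387097 223.90322581] [ 0.5440094  -0.07114024  0.088     ]
top 108.0 [  7   8  13  15 142] [339.21126761 230.04929577] [ 0.533428   -0.09067808  0.088     ]
top 108.0 [ 0 28 14  2 16] [331.75  243.875] [ 0.51136159 -0.07762995  0.088     ]
scene 102.0 [  0   0  17  17 150] [204.76666667 130.31333333] [ 0.53381116 -0.09586032  0.088     ]
scene 102.0 [12  9 10  9 50] [215.9 136.4] [ 0.53743848 -0.07166801  0.088     ]
```

View pics/crop1.png

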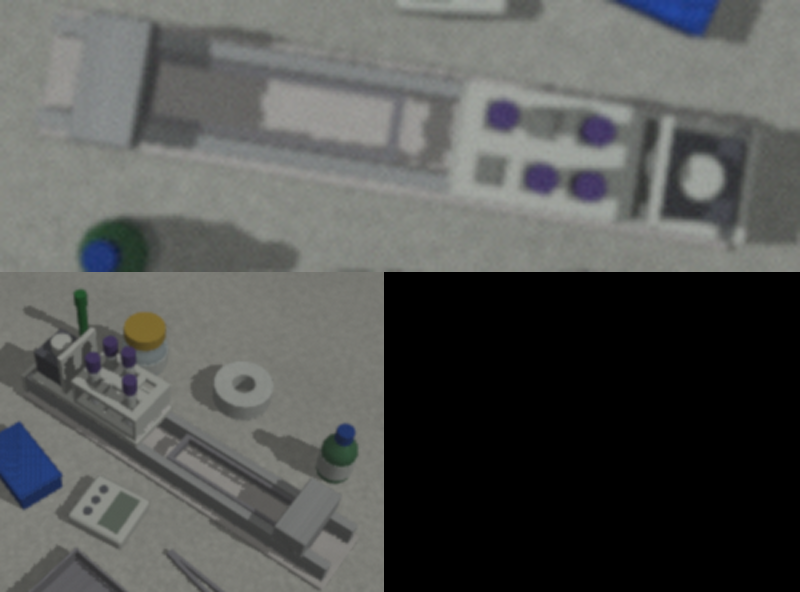

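```bash
python3 - <<'E'
from h import *
f=lambda a,b:(120+a/3.2,175+b/3.2)
B=ray('top',*f(702,177),.088);print(B,ray('scene',170+61/1.6,90+70/1.6,.088))
for n,p,z in [('stopTL',(90,15),.058),('TR',(155,20),.058),('BR',(135,146),.058),('BL',(73,137),.058),('plateT',(666,118),.1),('plateB',(655,222),.1),('rail lo L',(40,138),.0),('rail lo R',(735,242),.0)]:
    print(n,ray('top',*f(*p),z))
S=np.mean([ray('top',*f(*p),.058) for p in[(90,15),(155,20),(135,146),(73,137)]],0)
d=(S-B)[:2];L=np.linalg.norm(d);print('dir',d/L,'yaw',np.arctan2(d[1],d[0]),'travel',L-.0175-.127)
s=manip.observe();R=cv2.Rodrigues
from scipy.spatial.transform import Rotation as Ro
M=Ro.from_euler('xyz',s['ee_rot']).as_matrix();print(M)
print('shift tool cm',M.T@(np.r_[B[:2],.15]-s['eef_pos'])*100)
E
```

```text
[ 0.53299251 -0.09092757  0.088     ] [ 0.53810763 -0.08664315  0.088     ]
stopTL [0.62803318 0.22657981 0.058     ]
TR [0.62432717 0.19190083 0.058     ]
BR [0.55742488 0.20379254 0.058     ]
BL [0.56317549 0.23667257 0.058     ]
plateT [ 0.56339254 -0.07168307  0.1       ]
plateB [ 0.5116105  -0.06415175  0.1       ]
rail lo L [0.56390255 0.27015786 0.        ]
rail lo R [ 0.49290762 -0.12567233  0.        ]
dir [0.19338356 0.98112323] yaw 1.3761866878487485 travel 0.16704496531452806
[[-9.68482330e-01  2.49081961e-01 -3.91534457e-04]
 [ 2.49082262e-01  9.68480726e-01 -1.76334275e-03]
 [-6.00232962e-05 -1.80529059e-03 -9.99998369e-01]]
shift tool cm [-53.88283888 -62.96209442   8.95085069]
```

Call:
drive_tool(
  moves=[
    {"xyz": [-22.7,-15.1,0],"turn": 0.18},
    {"xyz": [-22.7,-15.1,0],"turn": 0.36},
    {"xyz": [-22.7,-15.1,0],"turn": 0.54},
    {"xyz": [-22.7,-15.1,0],"turn": 0.72},
    {"xyz": [-22.7,-15.1,0],"turn": 0.9},
    {"xyz": [-42.2,-30.8,0],"turn": 1.08},
    {"xyz": [-42.2,-30.8,0],"turn": 1.26},
    {"xyz": [-42.2,-30.8,0],"turn": 1.44},
    {"xyz": [-42.2,-30.8,0],"turn": 1.505},
    {"xyz": [-42.2,-30.8,0],"turn": 1.505},
  ],
  jaw=0,
)

```text
time: 1.35
eef_pos: [0.503, 0.2443, 0.2394]
ee_rot: [3.14, 0.002, 1.374]
force: [-1.1, 0.4, -0.4]
width: 0.0002
grasp_force: 0.0
```

```bash
cat >> h.py <<'E'
from scipy.spatial.transform import Rotation as Ro
def shift(p):
    s=manip.observe();M=Ro.from_euler('xyz',s['ee_rot']).as_matrix()
    return M.T@(np.array(p)-s['eef_pos'])*100
def st():
    s=manip.observe();print(s['time'],np.round(s['eef_pos'],4),np.round(s['ee_rot'],4),s['width'],np.round(s['force'],2),np.round(s['qpos'],2))
E
python3 -c "
from h import *
st();print(shift([.54,.05,.2]),shift([.53,-.12,.2]),shift([.534,-.09,.15]))"
```

```text
1.35 [0.503  0.2443 0.2394] [3.1398e+00 2.1000e-03 1.3740e+00] 0.0001929936642437333 [-1.05  0.43 -0.4 ] [-0.87  0.29  0.43  1.83 -0.13  1.05 -0.59]
[-18.32319886   7.41948875   3.98971531] [-35.19064464   9.76207611   4.02918249] [-32.15988961   9.55889214   9.02250205]
```

Call:
drive_tool(
  moves=[
    {"xyz": [-18.3,7.4,0]},
    {"xyz": [-18.3,7.4,0]},
    {"xyz": [-18.3,7.4,0]},
    {"xyz": [-18.3,7.4,0]},
    {"xyz": [-32.2,9.5,2]},
    {"xyz": [-32.2,9.5,4]},
    {"xyz": [-32.2,9.5,5]},
    {"xyz": [-32.2,9.5,5]},
    {"xyz": [-32.2,9.5,5]},
  ],
)

```text
validation failed for argument at $.mo...
```

```bash
python3 - <<'E'
from h import *
st();w=manip.grab_frame('wrist');cv2.imwrite('pics/w1.png',w[...,::-1])
c=manip.camera_info('wrist');print(c)
E
```

```text
1.35 [0.503  0.2443 0.2394] [3.1398e+00 2.1000e-03 1.3740e+00] 0.0001929936642437333 [-1.05  0.43 -0.4 ] [-0.87  0.29  0.43  1.83 -0.13  1.05 -0.59]
{'mtx': array([[295.86610506,   0.        , 256.15504101],
       [  0.        , 295.86610506, 188.35823682],
       [  0.        ,   0.        ,   1.        ]]), 'hand_eye': array([[-6.22011098e-04, -9.53260254e-01, -3.02149801e-01,
         7.83222978e-02],
       [ 9.99998533e-01, -1.10795969e-04, -1.70906216e-03,
         3.29028699e-04],
       [ 1.59570405e-03, -3.02150421e-01,  9.53258924e-01,
        -1.34439876e-01],
       [ 0.00000000e+00,  0.00000000e+00,  0.00000000e+00,
         1.00000000e+00]])}
```

View pics/w1.png

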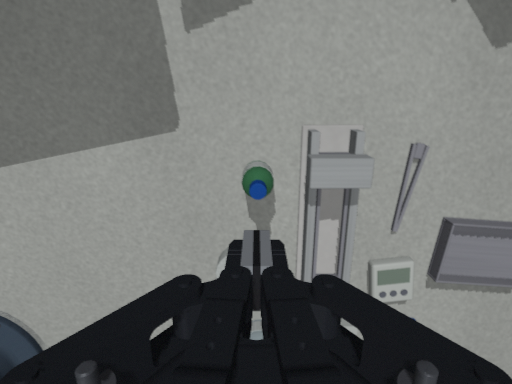

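The wrist picture shows the stop block at (340,170) and the reagent at (258,185); the move was refused for lacking "turn". I repeat it, stopping 6 cm behind the button for a close look.

Call:
drive_tool(
  moves=[
    {"xyz": [-18.3,7.4,0],"turn": 0},
    {"xyz": [-18.3,7.4,0],"turn": 0},
    {"xyz": [-18.3,7.4,0],"turn": 0},
    {"xyz": [-18.3,7.4,0],"turn": -0.01},
    {"xyz": [-38.1,9.9,1],"turn": -0.01},
    {"xyz": [-38.1,9.9,2],"turn": -0.01},
    {"xyz": [-38.1,9.9,3],"turn": -0.01},
    {"xyz": [-38.1,9.9,4],"turn": -0.01},
    {"xyz": [-38.1,9.9,4],"turn": -0.01},
    {"xyz": [-38.1,9.9,4],"turn": -0.01},
  ],
)

```text
time: 2.65
eef_pos: [0.5278, -0.1396, 0.1993]
ee_rot: [-3.141, -0.001, 1.399]
force: [-0.2, 0.3, 0.2]
width: -0.0004
grasp_force: 0.0
```

```bash
python3 - <<'E'
from h import *
st();w=manip.grab_frame('wrist');cv2.imwrite('pics/w2.png',w[...,::-1])
E
```

```text
2.65 [ 0.5278 -0.1396  0.1993] [-3.1415e+00 -1.3000e-03  1.3991e+00] -0.0003580677262767218 [-0.24  0.27  0.25] [-0.28  0.33  0.58  1.91 -0.22  0.96  0.23]
```

View pics/w2.png

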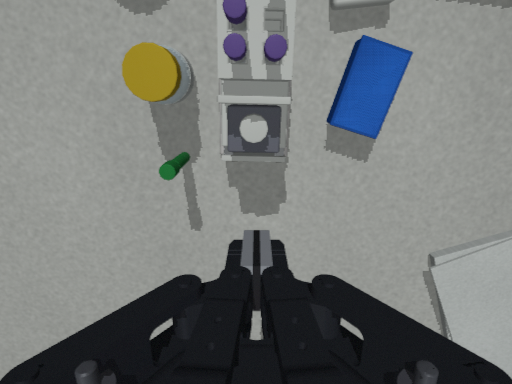

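The button is the white disc at (254,129), on the dark housing, behind the push plate (rear edge about row 100); the look-alike green tube is at (172,165).

```bash
cat >> h.py <<'E'
def wray(u,v,z):
    s=manip.observe();c=manip.camera_info('wrist')
    M=np.eye(4);M[:3,:3]=Ro.from_euler('xyz',s['ee_rot']).as_matrix();M[:3,3]=s['eef_pos']
    T=M@np.array(c['hand_eye']);d=T[:3,:3]@np.linalg.solve(np.array(c['mtx']),[u,v,1]);o=T[:3,3]
    return o+d*(z-o[2])/d[2]
E
python3 - <<'E'
from h import *
g=cv2.imread('pics/w2.png',0)[106:153,231:278]
m=(g>130).astype(np.uint8);k,l,s_,c=cv2.connectedComponentsWithStats(m)
for i in range(1,k):
    if s_[i,4]>60:print(s_[i],c[i]+[231,106])
B=wray(254,129,.088);print(B)
a,b=wray(220,103,.1),wray(291,103.5,.1);print('plate rear',a,b,(a+b)/2)
a,b=wray(219,80,.09),wray(294,80,.09);e=b-a;print('yaw rack',np.arctan2(e[0],-e[1])*0+np.arctan2(e[1],e[0])+np.pi/2)
print(shift([*B[:2],.108]))
E
```

```text
[  9  12  28  25 530] [253.23018868 129.78113208]
[ 0.53491819 -0.08869729  0.088     ]
plate rear [ 0.51315006 -0.06379998  0.1       ] [ 0.56629169 -0.07342003  0.1       ] [ 0.53972087 -0.06861001  0.1       ]
yaw rack 1.3983946708647883
[ 5.14330268 -0.18193749  9.16203614]
```

Call:
drive_tool(
  moves=[
    {"xyz": [0,0,0],"turn": 0},
    {"xyz": [0,0,0],"turn": 0},
    {"xyz": [0,0,0],"turn": 0},
  ],
)

```text
time: 3.08
eef_pos: [0.5271, -0.1421, 0.1994]
ee_rot: [3.141, -0.0, 1.395]
force: [-0.9, 0.7, 0.4]
width: 0.0003
grasp_force: 0.0
```

```bash
python3 - <<'E'
from h import *
st();w=manip.grab_frame('wrist')[...,::-1]
cv2.imwrite('pics/w3.png',w)
g=cv2.cvtColor(np.ascontiguousarray(w),cv2.COLOR_BGR2GRAY)
d=cv2.connectedComponentsWithStats((g<75).astype(np.uint8))
y0,y1,x0,x1=90,150,225,285
m=(g[y0:y1,x0:x1]>130).astype(np.uint8);k,l,s_,c=cv2.connectedComponentsWithStats(m)
for i in range(1,k):
    if s_[i,4]>60:
        p=c[i]+[x0,y0];B=wray(*p,.088);print(s_[i],p,B,shift([*B[:2],.108]))
E
```

```text
3.075 [ 0.5271 -0.1421  0.1994] [ 3.1413e+00 -3.0000e-04  1.3953e+00] 0.000338783970911381 [-0.94  0.74  0.42] [-0.27  0.33  0.58  1.91 -0.22  0.96  0.23]
[  0   1  60   9 509] [254.24950884  95.07072692] [ 0.53911167 -0.0651931   0.088     ] [ 7.7956327  -0.15540234  9.14112355]
[ 0 13  2 40 73] [225.45205479 124.08219178] [ 0.51198505 -0.08328256  0.088     ] [ 5.54032222 -2.5100571   9.14030422]
[ 15  24  28  26 535] [253.31962617 126.30841121] [ 0.53404495 -0.08902439  0.088     ] [ 5.36062635 -0.23766024  9.14066734]
```

Call:
drive_tool(
  moves=[
    {"xyz": [3,-0.1,4],"turn": 0},
    {"xyz": [5.6,-0.2,6],"turn": 0},
    {"xyz": [5.6,-0.2,8],"turn": 0},
    {"xyz": [5.6,-0.2,9],"turn": 0},
    {"xyz": [5.6,-0.2,9],"turn": 0},
    {"xyz": [5.6,-0.2,9],"turn": 0},
  ],
)

```text
time: 3.88
eef_pos: [0.5353, -0.0876, 0.11]
ee_rot: [3.14, -0.0, 1.394]
force: [0.1, 0.3, -0.5]
width: 0.0001
grasp_force: 0.0
```

```bash
python3 - <<'E'
from h import *
st();w=manip.grab_frame('scene')[80:240,150:350,::-1]
u=manip.grab_frame('wrist')[...,::-1]
cv2.imwrite('pics/s4.png',np.hstack([cv2.resize(w,None,fx=2,fy=2.4,interpolation=cv2.INTER_CUBIC),u[:,100:450]]))
E
```

```text
3.875 [ 0.5353 -0.0876  0.11  ] [ 3.1401e+00 -1.0000e-04  1.3939e+00] 8.461343766195062e-05 [ 0.05  0.25 -0.5 ] [-0.31  0.44  0.51  2.   -0.3   0.77  0.2 ]
```

View pics/s4.png

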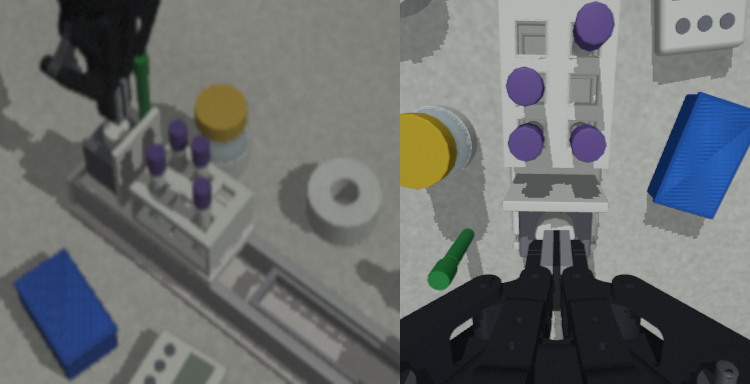

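The fingertip hovers right over the button, behind the plate, clear of the tubes. Pressing.

Call:
drive_tool(
  moves=[
    {"xyz": [0,0,0.8],"turn": 0},
    {"xyz": [0,0,1.4],"turn": 0},
    {"xyz": [0,0,1.9],"turn": 0},
    {"xyz": [0,0,2.1],"turn": 0},
    {"xyz": [0,0,2.1],"turn": 0},
    {"xyz": [0,0,2.1],"turn": 0},
  ],
)

```text
time: 4.72
eef_pos: [0.5348, -0.0869, 0.0885]
ee_rot: [3.142, -0.0, 1.395]
force: [-1.6, 0.8, 4.8]
width: -0.0003
grasp_force: 2.3
```

Call:
drive_tool(
  moves=[
    {"xyz": [0,0,0.15],"turn": 0},
    {"xyz": [0,0,0.15],"turn": 0},
    {"xyz": [0,0,0.15],"turn": 0},
  ],
)

```text
time: 5.1
eef_pos: [0.535, -0.087, 0.0879]
ee_rot: [3.141, -0.001, 1.395]
force: [-3.6, 1.3, 11.6]
width: 0.0002
grasp_force: 6.3
```

Call:
drive_tool(
  moves=[
    {"xyz": [0.3,0,0],"turn": 0},
    {"xyz": [0.8,0,0],"turn": 0},
    {"xyz": [1.4,0,0],"turn": 0},
    {"xyz": [2.2,0,0],"turn": 0},
    {"xyz": [3,0,0],"turn": 0},
    {"xyz": [3.8,0,0],"turn": 0},
    {"xyz": [4.5,0,0],"turn": 0},
    {"xyz": [5.1,0,0],"turn": 0},
    {"xyz": [5.5,0,0],"turn": 0},
    {"xyz": [5.5,0,0],"turn": 0},
  ],
)

```text
time: 6.35
eef_pos: [0.5454, -0.0329, 0.088]
ee_rot: [3.139, -0.001, 1.395]
force: [-1.3, 0.6, 10.0]
width: 0.0003
grasp_force: 5.1
```

```bash
python3 - <<'E'
from h import *
st();w=manip.grab_frame('scene')[80:280,150:400,::-1]
u=manip.grab_frame('wrist')[...,::-1]
cv2.imwrite('pics/s5.png',np.hstack([cv2.resize(w,(400,384),interpolation=cv2.INTER_CUBIC),u[:,100:450]]))
E
```

```text
6.35 [ 0.5454 -0.0329  0.088 ] [ 3.1393e+00 -5.0000e-04  1.3949e+00] 0.0003352720684598953 [-1.26  0.64  9.97] [-0.39  0.48  0.49  2.   -0.33  0.73  0.12]
```

View pics/s5.png

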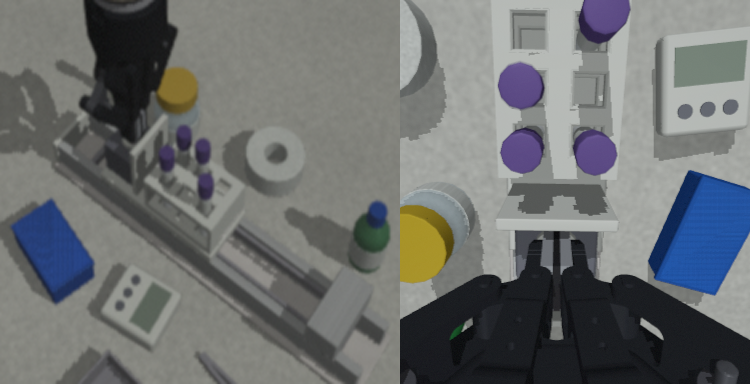

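The carriage rides along by friction, tubes upright. Continue.

Call:
drive_tool(
  moves=[
    {"xyz": [0.3,0,0],"turn": 0},
    {"xyz": [0.9,0,0],"turn": 0},
    {"xyz": [1.6,0,0],"turn": 0},
    {"xyz": [2.4,0,0],"turn": 0},
    {"xyz": [3.2,0,0],"turn": 0},
    {"xyz": [4,0,0],"turn": 0},
    {"xyz": [4.7,0,0],"turn": 0},
    {"xyz": [5.3,0,0],"turn": 0},
    {"xyz": [5.8,0,0],"turn": 0},
    {"xyz": [6,0,0],"turn": 0},
  ],
)

```text
time: 7.7
eef_pos: [0.5568, 0.0257, 0.088]
ee_rot: [3.137, -0.0, 1.395]
force: [0.9, -1.3, 8.0]
width: 0.0001
grasp_force: 4.0
```

Call:
drive_tool(
  moves=[
    {"xyz": [0.3,0,0],"turn": 0},
    {"xyz": [0.7,0,0],"turn": 0},
    {"xyz": [1.1,0,0],"turn": 0},
    {"xyz": [1.5,0,0],"turn": 0},
    {"xyz": [1.9,0,0],"turn": 0},
    {"xyz": [2.3,0,0],"turn": 0},
    {"xyz": [2.6,0,0],"turn": 0},
    {"xyz": [2.8,0,0],"turn": 0},
    {"xyz": [2.8,0,0],"turn": 0},
  ],
)

```text
time: 8.82
eef_pos: [0.5621, 0.0533, 0.088]
ee_rot: [3.136, -0.0, 1.394]
force: [1.6, -1.2, 6.7]
width: 0.0
grasp_force: 3.4
```

```bash
python3 - <<'E'
from h import *
st()
T=manip.grab_frame('top')[170:270,120:300,::-1]
u=manip.grab_frame('wrist')[...,::-1]
cv2.imwrite('pics/s6.png',np.hstack([cv2.resize(T,(450,384),interpolation=cv2.INTER_CUBIC),u[:,100:450]]))
E
```

```text
8.825 [0.5621 0.0533 0.088 ] [ 3.1363e+00 -4.0000e-04  1.3945e+00] 4.092895349770135e-05 [ 1.63 -1.16  6.74] [-0.54  0.5   0.48  1.96 -0.33  0.75 -0.04]
```

View pics/s6.png

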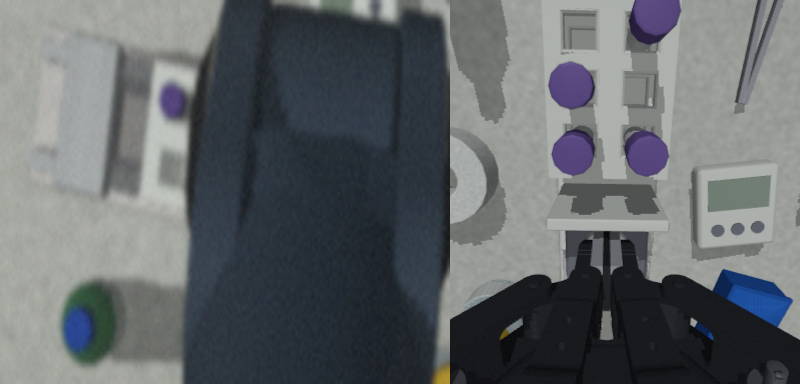

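The gap to the stop is about 2 cm; the button is still fully down. I add a little downward push and approach slowly.

Call:
drive_tool(
  moves=[
    {"xyz": [0,0,0.12],"turn": 0},
    {"xyz": [0.3,0,0.12],"turn": 0},
    {"xyz": [0.6,0,0.12],"turn": 0},
    {"xyz": [0.9,0,0.12],"turn": 0},
    {"xyz": [1.2,0,0.12],"turn": 0},
    {"xyz": [1.4,0,0.12],"turn": 0},
    {"xyz": [1.6,0,0.12],"turn": 0},
    {"xyz": [1.8,0,0.12],"turn": 0},
    {"xyz": [1.8,0,0.12],"turn": 0},
  ],
)

```text
time: 10.05
eef_pos: [0.5658, 0.0711, 0.0879]
ee_rot: [3.135, -0.002, 1.394]
force: [-0.4, -1.0, 13.5]
width: 0.0002
grasp_force: 6.7
```

Call:
drive_tool(
  moves=[
    {"xyz": [0.1,0,0],"turn": 0},
    {"xyz": [0.2,0,0],"turn": 0},
    {"xyz": [0.3,0,0],"turn": 0},
    {"xyz": [0.4,0,0],"turn": 0},
    {"xyz": [0.4,0,0],"turn": 0},
  ],
)

```text
time: 10.68
eef_pos: [0.5665, 0.0749, 0.0879]
ee_rot: [3.135, -0.001, 1.394]
force: [0.6, -1.0, 13.6]
width: -0.0003
grasp_force: 6.7
```

Call:
drive_tool(
  moves=[
    {"xyz": [0.1,0,0],"turn": 0},
    {"xyz": [0.2,0,0],"turn": 0},
    {"xyz": [0.3,0,0],"turn": 0},
    {"xyz": [0.4,0,0],"turn": 0},
    {"xyz": [0.4,0,0],"turn": 0},
  ],
)

```text
time: 11.3
eef_pos: [0.5673, 0.0788, 0.0879]
ee_rot: [3.135, -0.001, 1.394]
force: [0.3, -1.2, 13.5]
width: 0.0002
grasp_force: 6.6
```

Call:
drive_tool(
  moves=[
    {"xyz": [0.1,0,0],"turn": 0},
    {"xyz": [0.2,0,0],"turn": 0},
    {"xyz": [0.3,0,0],"turn": 0},
    {"xyz": [0.4,0,0],"turn": 0},
    {"xyz": [0.4,0,0],"turn": 0},
  ],
)

```text
time: 11.92
eef_pos: [0.5675, 0.08, 0.0878]
ee_rot: [3.136, 0.002, 1.393]
force: [-0.6, -5.9, 14.3]
width: 0.0
grasp_force: 7.2
```

Call:
drive_tool(
  moves=[
    {"xyz": [0.1,0,0],"turn": 0},
    {"xyz": [0.2,0,0],"turn": 0},
    {"xyz": [0.3,0,0],"turn": 0},
    {"xyz": [0.4,0,0],"turn": 0},
    {"xyz": [0.4,0,0],"turn": 0},
  ],
)

```text
time: 12.55
eef_pos: [0.5678, 0.0814, 0.0878]
ee_rot: [3.136, 0.005, 1.391]
force: [-1.9, -10.0, 15.3]
width: -0.0002
grasp_force: 7.7
```

```bash
python3 - <<'E'
from h import *
st()
T=manip.grab_frame('top')[170:270,120:250,::-1]
u=manip.grab_frame('wrist')[...,::-1]
cv2.imwrite('pics/s7.png',np.hstack([cv2.resize(T,(450,384),interpolation=cv2.INTER_CUBIC),u[:,100:450]]))
E
```

```text
12.55 [0.5678 0.0814 0.0878] [3.1362 0.0047 1.391 ] -0.00016188751755743066 [ -1.93 -10.03  15.3 ] [-0.58  0.52  0.48  1.94 -0.33  0.76 -0.09]
```

View pics/s7.png

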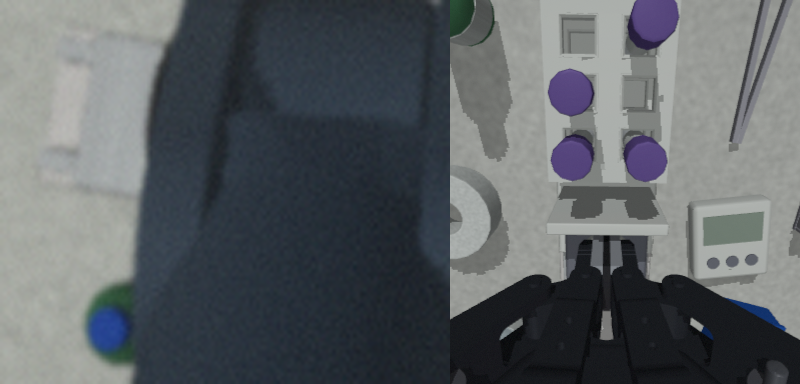

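At 0.171 m travel the forward force has climbed to 10 N with the button at its hard stop: the carriage is on the stop block. Release straight up, keeping the forward load.

Call:
drive_tool(
  moves=[
    {"xyz": [0,0,-0.3],"turn": 0},
    {"xyz": [0,0,-0.7],"turn": 0},
    {"xyz": [0,0,-1.2],"turn": 0},
    {"xyz": [-0.2,0,-2],"turn": 0},
    {"xyz": [-0.4,0,-4],"turn": 0},
    {"xyz": [-0.4,0,-8],"turn": 0},
    {"xyz": [-4,0,-11],"turn": 0},
    {"xyz": [-9,0,-11],"turn": 0},
    {"xyz": [-9,0,-11],"turn": 0},
    {"xyz": [-9,0,-11],"turn": 0},
  ],
)

```text
time: 13.9
eef_pos: [0.5498, -0.0001, 0.1955]
ee_rot: [-3.141, -0.001, 1.396]
force: [-0.6, -0.7, 0.6]
width: 0.0002
grasp_force: 0.0
```

```bash
python3 - <<'E'
from h import *
st()
T=manip.grab_frame('scene')[100:300,190:420,::-1]
u=manip.grab_frame('wrist')[...,::-1]
cv2.imwrite('pics/s8.png',np.hstack([cv2.resize(T,(430,384),interpolation=cv2.INTER_CUBIC),u[:,110:460]]))
g=cv2.cvtColor(np.ascontiguousarray(u),cv2.COLOR_BGR2GRAY)
k,l,s_,c=cv2.connectedComponentsWithStats((g>130).astype(np.uint8))
for i in range(1,k):
    if 200<s_[i,4]<1500 and .7<s_[i,2]/s_[i,3]<1.4:print(s_[i],c[i],wray(*c[i],.088))
E
```

```text
13.9 [ 5.498e-01 -1.000e-04  1.955e-01] [-3.1408e+00 -1.3000e-03  1.3956e+00] 0.00021080898797040654 [-0.6  -0.75  0.63] [-0.53  0.34  0.58  1.91 -0.23  0.96 -0.03]
[247  81  29  28 613] [260.81239804  94.28874388] [0.56698672 0.07742693 0.088     ]
```

View pics/s8.png

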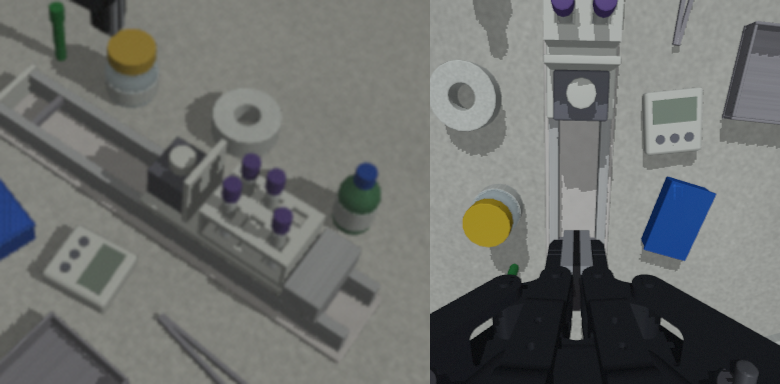

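The button stands raised on the housing and the carriage touches the stop, all four tubes upright, others untouched. A quick number check of the button's height across views.

```bash
python3 - <<'E'
from h import *
def blob(im,x,y,r=14):
    g=cv2.cvtColor(im,cv2.COLOR_RGB2GRAY)[y-r:y+r,x-r:x+r]
    b,w=np.percentile(g,10),g[r-2:r+2,r-2:r+2].mean();k,l,s,c=cv2.connectedComponentsWithStats((g>(b+w)/2).astype(np.uint8))
    i=l[r,r];return c[i]+[x-r,y-r],s[i]
st()
u=manip.grab_frame('wrist');k,l,s_,c=cv2.connectedComponentsWithStats((cv2.cvtColor(u,cv2.COLOR_RGB2GRAY)>130).astype(np.uint8))
w=[c[i] for i in range(1,k) if 200<s_[i,4]<1500 and .7<s_[i,2]/s_[i,3]<1.4]
p,s=blob(manip.grab_frame('scene'),287,181,9);q,t=blob(manip.grab_frame('top'),227,207,10)
p0,s0=blob(cv2.imread('pics/scene0.png')[...,::-1].copy(),208,133,9)
print(w,p,s,q,t,p0,s0)
for z in(.08,.088):print(z,'scene',ray('scene',*p,z),'top',ray('top',*q,z),'wrist',[wray(*a,z) for a in w],'start scene',ray('scene',*p0,z))
E
```

```text
14.0 [0.55   0.0006 0.1952] [-3.1407e+00 -7.0000e-04  1.3974e+00] -0.0001894278862936026 [ 0.29  0.08 -0.93] [-0.53  0.34  0.57  1.91 -0.23  0.96 -0.03]
[array([260.75947282,  94.50082372])] [286.88888889 180.83760684] [  3   4  14  12 117] [230.02247191 205.93258427] [ 9  3 11 17 89] [205.54135338 130.93984962] [  0   0  16  15 133]
0.08 scene [0.56369617 0.07465191 0.08      ] top [0.57826872 0.08664411 0.08      ] wrist [array([0.56707229, 0.0765681 , 0.08      ])] start scene [ 0.52848476 -0.09835834  0.08      ]
0.088 scene [0.56924154 0.07691202 0.088     ] top [0.57799575 0.08623923 0.088     ] wrist [array([0.56697353, 0.07658276, 0.088     ])] start scene [ 0.53447313 -0.09392153  0.088     ]
```

Heights are not decisive (8 mm travel against ~2 mm noise), so I touch the button lightly: contact near TCP z 0.096 means it is up.

Call:
drive_tool(
  moves=[
    {"xyz": [4,0.1,0],"turn": 0},
    {"xyz": [7.8,0.3,2],"turn": 0},
    {"xyz": [7.8,0.3,5],"turn": 0},
    {"xyz": [7.8,0.3,8],"turn": 0},
    {"xyz": [7.8,0.3,9.3],"turn": 0},
    {"xyz": [7.8,0.3,9.6],"turn": 0},
    {"xyz": [7.8,0.3,9.6],"turn": 0},
    {"xyz": [7.8,0.3,9.6],"turn": 0},
  ],
)

```text
time: 15.15
eef_pos: [0.5674, 0.075, 0.1006]
ee_rot: [3.14, -0.001, 1.395]
force: [0.1, -0.6, -0.6]
width: -0.0
grasp_force: 0.0
```

Call:
drive_tool(
  moves=[
    {"xyz": [0,0,0.15],"turn": 0},
    {"xyz": [0,0,0.3],"turn": 0},
    {"xyz": [0,0,0.3],"turn": 0},
  ],
)

```text
time: 15.52
eef_pos: [0.5665, 0.075, 0.0965]
ee_rot: [-3.141, -0.0, 1.395]
force: [0.2, -0.6, 0.6]
width: 0.0003
grasp_force: 0.0
```

Call:
drive_tool(
  moves=[
    {"xyz": [0,0,0.1],"turn": 0},
    {"xyz": [0,0,0.1],"turn": 0},
  ],
)

```text
time: 15.78
eef_pos: [0.5667, 0.075, 0.0957]
ee_rot: [3.142, -0.0, 1.395]
force: [-1.3, -0.4, 0.4]
width: -0.0002
grasp_force: 0.9
```

Contact at 0.0957 (pad force 0.9 N): the button is up, so the carriage is locked. Retreat.

Call:
drive_tool(
  moves=[
    {"xyz": [0,0,-1],"turn": 0},
    {"xyz": [0,0,-4],"turn": 0},
    {"xyz": [0,0,-9],"turn": 0},
    {"xyz": [-2,0,-12],"turn": 0},
    {"xyz": [-2,0,-12],"turn": 0},
    {"xyz": [-2,0,-12],"turn": 0},
  ],
)

```text
time: 16.52
eef_pos: [0.5625, 0.0559, 0.2151]
ee_rot: [-3.14, -0.0, 1.395]
force: [0.0, -0.1, -0.3]
width: -0.0001
grasp_force: 0.0
```

```bash
python3 -c "
from h import *
st();print(manip.close_job())"
```

```text
16.525 [0.5625 0.0559 0.2151] [-3.1405e+00 -4.0000e-04  1.3952e+00] -0.00014462863127232337 [ 0.01 -0.05 -0.27] [-0.62  0.34  0.57  1.85 -0.22  1.01 -0.13]
the job is handed in; nothing more can be done
None
```

The carriage is against the end stop after about 0.17 m of travel, and a light touch afterwards found the lock button back up. The four tubes were standing in the rack at the last look, the other things on the bench looked undisturbed, and the job was handed in at 16.5 s.

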